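Send the scuffed eyepiece down the reject chute

TASK

Set the scuffed silver Ramsden eyepiece down in the empty tipping skip at the head of the chute and let go of it. Then push the skip over past its detent so that it tips right over and the eyepiece goes down the chute into the bin, and after that ease the skip back fully upright into its detent without letting it slam home or forcing it. Leave the other things where they are.

Things in the scene. Friction and masses are not known exactly. Their poses are not given: they have to be found in the camera images.
- ramsden: scuffed silver Ramsden eyepiece, 100 mm tall, standing on its wide eye end: radius 27 mm up to 18 mm, body radius 22.5 mm up to 56 mm, barrel radius 16 mm from 60 mm to the top (grip it by the barrel). About 0.18 kg. Origin at the centre of its underside, z along it to the barrel end.
- feeder: fixed stand carrying skip, chute and bin. Origin on the table straight under the hinge axis; +x points from the robot down the chute (the way the skip tips), y along the hinge axis, z up. Base 190 x 170 x 8 mm; two steel uprights 200 mm tall at y = +-76 mm. The chute, 172 mm wide, slopes down 45 degrees into the bin: inside x = 135 to 345 mm, y = +-120 mm, floor 8 mm, walls 100 mm high, lid open.
- skip (a joint): angle of the skip about its hinge, rad: 0 upright (home, on its stop), 1.25 tipped right over (on its other stop). Pushing it out of home takes 6 to 12 N near the top of the back plate. Pulling it back takes about 2 N at first, then 4 to 7 N over the detent's hump between 0.5 and 0.25 rad. Over 2 rad/s within 0.15 rad of home is a slam; over 45 N from the fingers is forcing it.
- skip_seat (a point): on the middle of the skip's floor, fixed to it: 12 mm nearer the robot than the hinge axis and 15 mm above it when upright, axes then as the feeder's. Aluminium skip, 120 mm wide inside, 125 mm long, open at the front; floor falls 8 degrees to the back when upright; side walls end 58 mm (front cheek plates 70 mm) above the hinge. Best place to stand a thing: 10 mm along +x from here.
- skip_rim (a point): middle of the top edge of the skip's back plate (4 mm thick, top 45 mm of it 100 mm wide, rising above the side walls). Upright: plate vertical, this point 75 mm nearer the robot than the hinge axis and 105 mm above it. It moves on a 129 mm arc over the hinge; tipped, it is 76 mm beyond the hinge, 104 mm above, the plate leaning 72 degrees away from the robot.
- canister: nickel-plated eyepiece canister with a domed lid, standing, radius 32 mm, height 115 mm; a bystander, to be left alone. Origin at the centre of its underside, z up.
- plossl: short black eyepiece with a steel barrel, standing, radius 29 mm, height 62 mm; a bystander, to be left alone. Origin at the centre of its underside, z up.
- blower: black rubber dust blower with a thin nozzle on top, standing, radius 31 mm, height 120 mm; a bystander, to be left alone. Origin at the centre of its underside, z up.
- violet_filter: violet glass nebula filter in a black cell, lying flat, radius 31 mm, height 10 mm; a bystander, to be left alone. Origin at the centre of its underside, z up.
- moon_filter: grey glass moon filter in a black cell, lying flat, radius 31 mm, height 10 mm; a bystander, to be left alone. Origin at the centre of its underside, z up.
- lens_brush: lens brush, 150 mm long, lying; a bystander, to be left alone. Origin under its middle, x along it.
- hinge (a point): middle of the skip's hinge axis, 190 mm above the feeder's origin; the axis runs along the feeder's y. Under it a sprung roller (detent) is ridden over by a lug on the skip. Top of the hump: about 0.23 rad. Pushed past it, the skip falls over by itself and stays tipped. Coming back, past the hump the detent snaps it home at over 2 rad/s unless it is held back from the robot's side.
- ramsden_end (a point): centre of the Ramsden eyepiece's barrel end, 100 mm from its origin along its z
Mind the look-alikes: they are no part of the job. What is shaped like the ramsden but orange or pink is not meant.

How it is judged:
By the outcome, as a careful person would: the job done as asked, in the order asked, and still so for the second after the job is handed in, with the robot touching nothing.
It also fails if it takes over 72 s, if anything falls off the work surface, if the arm or the gripper's body presses on something with over 40 N, if the wrist force passes 120 N, or if a joint passes its speed limit or range.

ROBOT

A 6-joint arm with a two-finger parallel gripper is mounted at the origin on the work surface. World frame = base frame: x ahead of the robot, y to its left, z up, the work surface at z = 0. Lengths are in mm, angles in rad, forces in N, time in s.
With the tool pointing down it reaches from about 275 to 1000 mm from the base axis. Payload 8.4 kg.
Tool frame: the origin (TCP) lies midway between the tips of the shut fingers; the grasp point (between the pads) lies 19 mm behind it; z points along the fingers, y is the line along which they close (so a half turn about z gives the same grasp; the last joint's range is limited). The gripper opens to 85 mm and grips with 20 to 120 N. Pads are 22 mm wide; open, the fingers measure 114 mm over their backs; the gripper's body (76 mm by 85 mm) begins 54 mm behind the grasp point. The pads swing forward as they close: fully open they stand 13 mm farther back than shut.
Start: joints at [-1.222, 0.353, 1.633, -0, 1.155, -0.002], TCP at [214.779, -586.939, 231.281] pointing down, gripper open.
Joint ranges: [-2.63, 2.63], [-0.92, 2.1], [0.06, 2.66], [-1.3, 4.44], [0, 2.69], [-3.02, 3.02]. Speed limits (rad/s): [2.22, 2.22, 2.79, 3.14, 3.14, 3.14].

INTERFACE

Orientations are given as [roll, pitch, yaw] about the fixed x, y, z axes, in that order (R = Rz(yaw) Ry(pitch) Rx(roll)).
In Python, from rig import * gives the robot as it stands.
- The arm moves only by the shell command python3 -m jog 'ROWS' [FORCE]. ROWS is JSON, a list of rows, each an object of numbers: "x", "y", "z": the shift along the tool's x, y, z in cm; "spin": the turn about the tool's z in rad; "grip": the closure, from 0 (fully open) to 1 (shut). In form: [{"x": .., "y": .., "z": .., "spin": .., "grip": ..}, ...]. A call has 1 to 20 rows; each row shifts and turns the commanded pose from where the row before left it, along the tool's axes as they then stand; what a row does not reach is not made up. A row lasts 1/12 s, in which the tool goes at most 41.7 mm and 7.16 degrees, less where a joint would pass 70% of its speed; a pose out of reach is approached as far as the arm can. A call with a gripper value outside its range is refused whole. The fingers move at their own pace and stop on an object; FORCE is the grip in N (left out, the last holds). Time passes only in rows, so rows that do not move let the fingers close. It gives the time, the measured TCP pose, the force, the opening and the grip force at its end, in the units of the state.
- sense(): the state, without advancing time (a new reading comes with each control period).
- grab_frame(name): name is "scene" or "top"; returns a dict with "pixels" (384x512x3 uint8, blue, green, red), "camera_matrix" (3x3 intrinsics, pixels), "rvec" (rotation vector, rad) and "tvec" (3), from world to camera coordinates, as OpenCV has them. Camera axes: x right, y down, z forward; pixel columns grow to the right and rows downward; lengths in mm; the calibration is good to about 2 mm. A picture is of the moment at which its call begins. There is no depth.
- sign_off(): hands the job in; it is judged then, once.
The state is a dict: "clock": time; "qpos": joint angles; "qvel": joint speeds; "joint_efforts": joint torques, N m; "eef_pos": TCP position; "tcp_rot": TCP orientation; "contact_force": force on the tool from outside, world axes, zero at the start; "wrist_torque": the same for the moment, N m; "opening": opening from 0.0 (shut) to 1.0 (fully open); "grasp_force": force on a finger pad.
Only numpy, scipy, OpenCV 4.12 (cv2) and the standard library are available. Lean on these libraries where they do the work, as an engineer would, in place of code of your own. Each camera call takes 0.05 s, during which the arm holds its last target. There are 200 camera calls.

## Working session

There is one attempt and no reset: what is moved stays moved. The work goes in short steps, Python scripts to look and compute and a shell command to move; the robot and the scene stay as the last step left them, time stands still between calls to the robot, and variables do not carry over. Pictures are saved under pics/ and viewed, at most 10 in all, crops included, and the job is handed in when it is done.

```bash
ls; mkdir -p pics; cat > h.py <<'E'
from rig import *
import numpy as np, cv2
def cam(n):
    f=grab_frame(n); R=cv2.Rodrigues(np.array(f["rvec"],float))[0]
    return f["pixels"],np.array(f["camera_matrix"],float),R,np.array(f["tvec"],float).ravel()
def ray(c,u,v):
    _,K,R,t=c; d=R.T@np.linalg.solve(K,[u,v,1.]); return -R.T@t,d/np.linalg.norm(d)
def onz(c,u,v,z):
    o,d=ray(c,u,v); return o+d*(z-o[2])/d[2]
def proj(c,P):
    _,K,R,t=c; p=K@(R@np.array(P,float)+t); return p[:2]/p[2]
E
python3 - <<'E'
from h import *
for n in("scene","top"):
    c=cam(n); cv2.imwrite(f"pics/{n}0.png",c[0]); print(n,c[1].tolist(),(-c[2].T@c[3]).round(),c[2].round(3).tolist())
print(sense())
E
```

```text
pics
scene [[437.3759880936476, 0.0, 257.8770282337465], [0.0, 437.3759880936476, 184.35932073786438], [0.0, 0.0, 1.0]] [1076. -549. 1015.] [[0.642, 0.767, 0.006], [0.53, -0.437, -0.727], [-0.554, 0.47, -0.687]]
top [[437.3279953271982, 0.0, 260.81214521555745], [0.0, 437.3279953271982, 195.88144392968522], [0.0, 0.0, 1.0]] [ 313.   -2. 1622.] [[-0.008, -1.0, 0.001], [-0.998, 0.008, -0.064], [0.064, -0.001, -0.998]]
{'clock': 0.1, 'qpos': array([-1.22240136e+00,  3.53594993e-01,  1.63405756e+00,  1.74965581e-05,
        1.15518733e+00, -2.41256225e-03]), 'qvel': array([ 1.54190471e-03, -1.56958277e-03,  2.66935521e-04, -5.50874665e-05,
        1.69229829e-03, -6.45479455e-04]), 'joint_efforts': array([ 3.88171065e-04, -6.06355405e+01, -3.42824507e+01,  5.68182531e-05,
        4.01126061e-03,  1.82204059e-05]), 'eef_pos': array([ 214.63860664, -586.53810575,  230.62763434]), 'tcp_rot': array([-3.14034546e+00, -1.90072362e-05,  3.50800443e-01]), 'contact_force': array([-1.11960444, -0.279096  , -0.06936574]), 'wrist_torque': array([ 0.03388   , -0.01836755, -0.0080638 ]), 'grasp_force': 0.0, 'opening': 0.9991996584775512}
```

View pics/scene0.png

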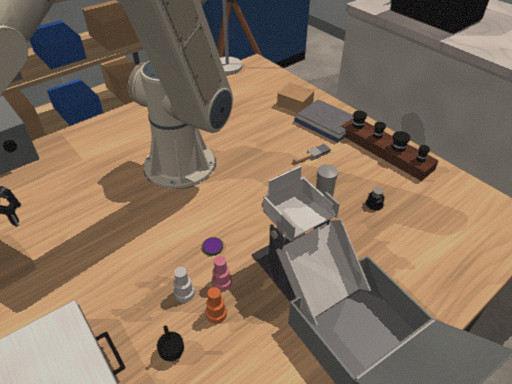

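View pics/top0.png

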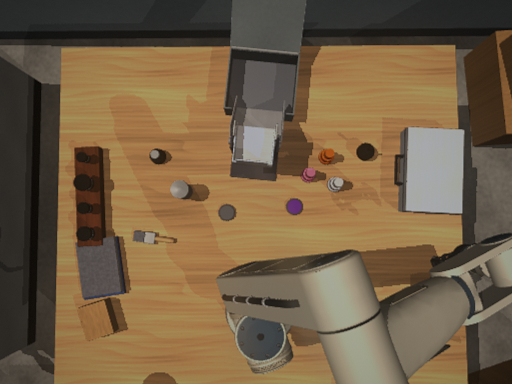

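The scene view shows the silver stepped eyepiece at (182,284), with pink at (221,275) and orange at (216,306) beside it. The blower is at (170,345), the violet filter at (212,246), the canister at (327,178), and the skip around (300,205). In the top view the silver one is at (336,184), pink at (309,174), orange at (327,156), and the skip at (255,145).

What could be taken for the ramsden: silver (182,284), pink (221,275), orange (216,306), and the nickel canister (327,178). By the description I choose the silver stepped one at scene (182,284). Next I'll check it in a close crop.

```bash
python3 - <<'E'
from h import *
a=cv2.imread("pics/scene0.png"); b=cv2.imread("pics/top0.png")
r=lambda i,x,y,w,h,s:cv2.resize(i[y:y+h,x:x+w],None,fx=s,fy=s,interpolation=cv2.INTER_CUBIC)
A=r(a,150,240,95,90,4); B=r(b,300,135,75,90,4)
C=r(b,220,40,100,150,4)[:600]; 
cv2.imwrite("pics/crop1.png",np.hstack([A,B]))
D=r(a,250,160,130,150,4)
cv2.imwrite("pics/crop2.png",np.hstack([C[:,:400],D[:, :400]]))
E
```

```text
(no output)
```

View pics/crop1.png

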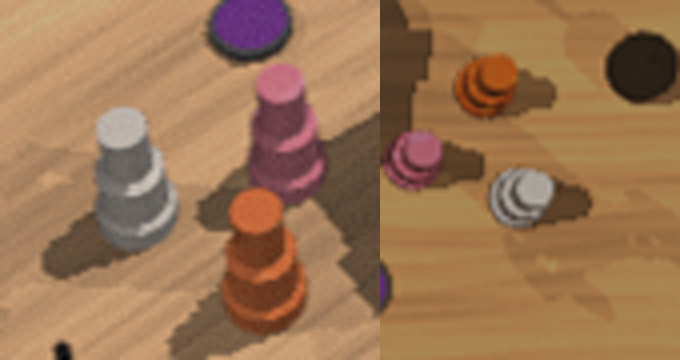

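View pics/crop2.png

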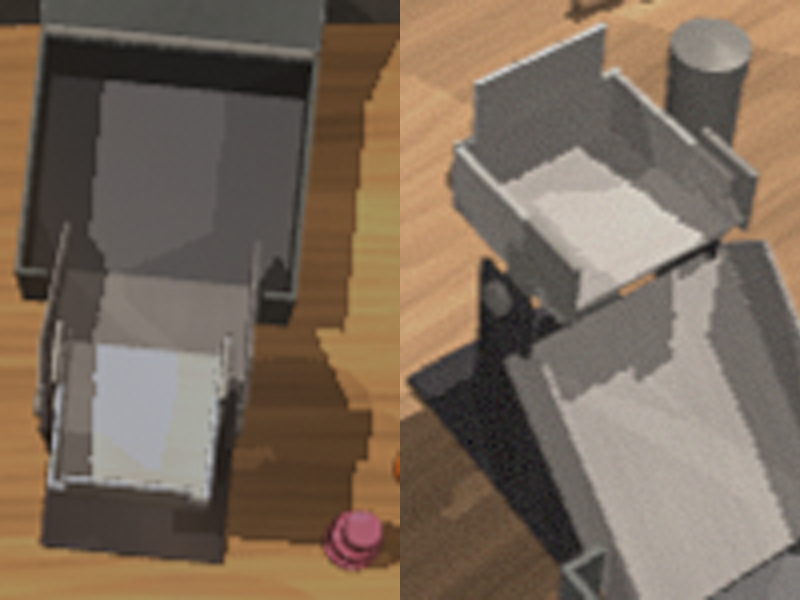

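Crop 1 confirms it: the stepped silver-grey eyepiece has its barrel end at scene (180.5,272) and top (339,182), and pink and orange are separate. Crop 2 shows the skip upright and empty. Its back-plate top corners are at scene (269,181) and (301,167), and the near base corners are at top (230.5,177) and (275.5,180.5).

```bash
cat > m.py <<'E'
from h import *
from scipy.optimize import least_squares
S=cam("scene");T=cam("top")
def tri(a,b):
    (o1,d1),(o2,d2)=a,b
    k=np.linalg.lstsq(np.c_[d1,-d2],o2-o1,rcond=None)[0]
    p,q=o1+k[0]*d1,o2+k[1]*d2; return (p+q)/2,np.linalg.norm(p-q)
E
python3 - <<'E'
from m import *
print("ram tip",tri(ray(S,180.1,271.6),ray(T,338.6,181.6)))
print("scene z100",onz(S,180.1,271.6,100),"top",onz(T,338.6,181.6,100))
# base centre check: scene base ellipse of eye end top ring
c=lambda x,y:((x+.5)/4-.5)
q=lambda x,y,ox,oy:((x+.5)/4-.5+ox,(y+.5)/4-.5+oy)
obs=[(T,q(42,548,220,40),(-95,85,8)),(T,q(222,562,220,40),(-95,-85,8)),
(S,q(75,83,250,160),(-75,-50,295)),(S,q(204,27,250,160),(-75,50,295))]
# guess which end is which: print both
for c_,uv,P in obs: print(P,onz(c_,*uv,P[2]).round(1))
def W(p,P): 
    cs,sn=np.cos(p[2]),np.sin(p[2]); return [p[0]+cs*P[0]-sn*P[1],p[1]+sn*P[0]+cs*P[1],P[2]]
f=lambda p:np.concatenate([onz(c_,*uv,P[2])[:2]-W(p,P)[:2] for c_,uv,P in obs])
r=least_squares(f,[650,0,0]);print(r.x,r.fun.round(1))
for n,P in dict(rimL=(-75,50,295),rimR=(-75,-50,295),nearcornL=(-95,85,8),binL=(135,120,100),binR=(135,-120,100),binfL=(345,120,100),binfR=(345,-120,100)).items():
    s,t=proj(S,W(r.x,P)),proj(T,W(r.x,P)); print(n,s.round(1),t.round(1),"crop",((t-[220,40])*4).round(),((s-[250,160])*4+[400,0]).round())
E
```

```text
ram tip (array([ 457.89383352, -277.58545576,   99.2406303 ]), np.float64(1.9137927910093007))
scene z100 [ 457.84043567 -278.59065753  100.        ] top [ 458.31200886 -276.62084806  100.        ]
(-95, 85, 8) [488.8 108.7   8. ]
(-95, -85, 8) [474.4 -58.    8. ]
(-75, -50, 295) [500.4 -28.2 295. ]
(-75, 50, 295) [512.9  67.9 295. ]
[ 5.78738832e+02  1.41136119e+01 -1.00060888e-01] [-3.9  0.5 -1.3  2.9  1.3 -0.1  3.8 -3.4]
rimL [300.5 165. ] [235.8 159.8] crop [ 63. 479.] [602.  20.]
rimR [268.  180.1] [268.4 162.8] crop [194. 491.] [472.  80.]
nearcornL [298.6 229. ] [230.3 175.6] crop [ 41. 542.] [594. 276.]
binL [366.3 256. ] [224.9 107.3] crop [ 19. 269.] [865. 384.]
binR [293.  301.5] [292.6 113.5] crop [290. 294.] [572. 566.]
binfL [430.9 316.8] [230.6  49.5] crop [42. 38.] [1123.  627.]
binfR [354.4 375.1] [297.7  55.5] crop [311.  62.] [818. 860.]
```

Measurements hold up: the ramsden end comes out at z≈99, as it should (100), at about (458,-277.5). The feeder is at (578.7,14.1) with yaw -0.10, and the bin corners it predicts match the top picture to about 0.5 px. I'll turn the tool to yaw -0.1, so tool x lies along feeder +x, and go above the ramsden.

```bash
cat > d.py <<'E'
from h import *
from scipy.spatial.transform import Rotation as Ro
import sys
F=np.array([578.7,14.1,0]);Y=-.1
def w(x,y,z): c,s=np.cos(Y),np.sin(Y); return F+[c*x-s*y,s*x+c*y,z]
def rep(P=None):
    s=sense();R=Ro.from_euler("xyz",s["tcp_rot"]).as_matrix()
    c,sn=np.cos(Y),np.sin(Y);p=s["eef_pos"]-F
    print("t",round(s["clock"],2),"pos",s["eef_pos"].round(1),"feeder",(c*p[0]+sn*p[1]).round(1),(-sn*p[0]+c*p[1]).round(1),"rot",s["tcp_rot"].round(3),"F",s["contact_force"].round(1),"open",round(s["opening"],3),"grip",round(s["grasp_force"],1))
    if P is not None: print("tool delta cm",(R.T@(np.array(P)-s["eef_pos"])/10).round(2))
E
python3 -m jog '[{"spin":0.1125},{"spin":0.1125},{"spin":0.1125},{"spin":0.1125},{"x":1.76,"y":-2.77},{"x":1.76,"y":-2.77},{"x":1.76,"y":-2.77},{"x":1.76,"y":-2.77},{"x":1.76,"y":-2.77},{"x":1.76,"y":-2.77},{"x":1.76,"y":-2.77},{"x":1.76,"y":-2.77},{"x":1.76,"y":-2.77},{"x":1.76,"y":-2.77},{"x":1.76,"y":-2.77},{"x":1.76,"y":-2.77},{},{},{}]'
python3 -c "
from d import *;rep([458,-277.5,64])"
```

```text
t 0.2 pos [ 214.7 -586.7  230.8] feeder -302.2 -634.1 rot [-3.141 -0.     0.351] F [ 0.6 -0.4  0.2] open 1.003 grip 0.0
tool delta cm [ 33.48 -20.66  16.7 ]schema error: expected keys x, y, z, spin, grip
```

```bash

python3 -m jog '[{"x":0,"y":0,"z":0,"spin":0.1125,"grip":0},{"x":0,"y":0,"z":0,"spin":0.1125,"grip":0},{"x":0,"y":0,"z":0,"spin":0.1125,"grip":0},{"x":0,"y":0,"z":0,"spin":0.1125,"grip":0},{"x":1.76,"y":-2.77,"z":0,"spin":0,"grip":0},{"x":1.76,"y":-2.77,"z":0,"spin":0,"grip":0},{"x":1.76,"y":-2.77,"z":0,"spin":0,"grip":0},{"x":1.76,"y":-2.77,"z":0,"spin":0,"grip":0},{"x":1.76,"y":-2.77,"z":0,"spin":0,"grip":0},{"x":1.76,"y":-2.77,"z":0,"spin":0,"grip":0},{"x":1.76,"y":-2.77,"z":0,"spin":0,"grip":0},{"x":1.76,"y":-2.77,"z":0,"spin":0,"grip":0},{"x":1.76,"y":-2.77,"z":0,"spin":0,"grip":0},{"x":1.76,"y":-2.77,"z":0,"spin":0,"grip":0},{"x":1.76,"y":-2.77,"z":0,"spin":0,"grip":0},{"x":1.76,"y":-2.77,"z":0,"spin":0,"grip":0},{"x":0,"y":0,"z":0,"spin":0,"grip":0},{"x":0,"y":0,"z":0,"spin":0,"grip":0}]'
python3 -c "
from d import *;rep([458,-277.5,60])"
```

```text
clock: 1.7
eef_pos: [458.6, -275.8, 231.2]
tcp_rot: [-3.142, 0.0, -0.096]
contact_force: [-0.0, 0.3, -0.0]
opening: 1.001
grasp_force: 0.0
t 1.7 pos [ 458.6 -275.8  231.2] feeder -90.6 -300.5 rot [-3.142  0.    -0.096] F [-0.   0.3 -0. ] open 1.001 grip 0.0
tool delta cm [-0.04  0.17 17.12]
```

```bash

python3 -m jog '[{"x":0,"y":0.15,"z":2.5,"spin":0,"grip":0},{"x":0,"y":0,"z":2.5,"spin":0,"grip":0},{"x":0,"y":0,"z":2.5,"spin":0,"grip":0},{"x":0,"y":0,"z":2.5,"spin":0,"grip":0},{"x":0,"y":0,"z":2.4,"spin":0,"grip":0},{"x":0,"y":0,"z":2,"spin":0,"grip":0},{"x":0,"y":0,"z":1.5,"spin":0,"grip":0},{"x":0,"y":0,"z":1.2,"spin":0,"grip":0},{"x":0,"y":0,"z":0,"spin":0,"grip":0},{"x":0,"y":0,"z":0,"spin":0,"grip":0.4},{"x":0,"y":0,"z":0,"spin":0,"grip":0.8},{"x":0,"y":0,"z":0,"spin":0,"grip":1},{"x":0,"y":0,"z":0,"spin":0,"grip":1},{"x":0,"y":0,"z":0,"spin":0,"grip":1},{"x":0,"y":0,"z":0,"spin":0,"grip":1},{"x":0,"y":0,"z":0,"spin":0,"grip":1}]' 40
python3 -c "
from d import *;rep()"
```

```text
clock: 3.03
eef_pos: [458.3, -278.9, 61.1]
tcp_rot: [3.141, -0.001, -0.099]
contact_force: [-1.1, 1.2, 6.8]
opening: 0.358
grasp_force: 39.9
t 3.03 pos [ 458.3 -278.9   61.1] feeder -90.5 -303.5 rot [ 3.141e+00 -1.000e-03 -9.900e-02] F [-1.1  1.2  6.8] open 0.358 grip 39.9
```

```bash

python3 -m jog '[{"x":0,"y":0,"z":-0.8,"spin":0,"grip":1},{"x":0,"y":0,"z":-2,"spin":0,"grip":1},{"x":0,"y":0,"z":-3,"spin":0,"grip":1},{"x":0,"y":0,"z":-3,"spin":0,"grip":1},{"x":0,"y":0,"z":-3,"spin":0,"grip":1},{"x":0,"y":0,"z":-3,"spin":0,"grip":1},{"x":0,"y":0,"z":-3,"spin":0,"grip":1},{"x":0,"y":0,"z":-3,"spin":0,"grip":1},{"x":0,"y":0,"z":-3,"spin":0,"grip":1},{"x":0,"y":0,"z":-3,"spin":0,"grip":1},{"x":0,"y":0,"z":-1.4,"spin":0,"grip":1},{"x":0,"y":0,"z":0,"spin":0,"grip":1},{"x":0,"y":0,"z":0,"spin":0,"grip":1}]'
python3 -c "
from d import *;rep(w(-2,0,345))"
```

```text
clock: 4.12
eef_pos: [457.5, -278.4, 342.5]
tcp_rot: [3.141, -0.001, -0.099]
contact_force: [0.7, 0.7, -3.4]
opening: 0.358
grasp_force: 40.1
t 4.12 pos [ 457.5 -278.4  342.5] feeder -91.4 -303.2 rot [ 3.141e+00 -1.000e-03 -9.900e-02] F [ 0.7  0.7 -3.4] open 0.358 grip 40.1
tool delta cm [  8.96 -30.31  -0.26]
```

```bash

python3 -m jog '[{"x":0.3,"y":-1,"z":0,"spin":0,"grip":1},{"x":0.6,"y":-2,"z":0,"spin":0,"grip":1},{"x":0.8,"y":-2.7,"z":0,"spin":0,"grip":1},{"x":0.8,"y":-2.7,"z":0,"spin":0,"grip":1},{"x":0.8,"y":-2.7,"z":0,"spin":0,"grip":1},{"x":0.8,"y":-2.7,"z":0,"spin":0,"grip":1},{"x":0.8,"y":-2.7,"z":0,"spin":0,"grip":1},{"x":0.8,"y":-2.7,"z":0,"spin":0,"grip":1},{"x":0.8,"y":-2.7,"z":0,"spin":0,"grip":1},{"x":0.8,"y":-2.7,"z":0,"spin":0,"grip":1},{"x":0.8,"y":-2.7,"z":0,"spin":0,"grip":1},{"x":0.6,"y":-2,"z":0,"spin":0,"grip":1},{"x":0.3,"y":-1,"z":0,"spin":0,"grip":1},{"x":0,"y":0,"z":0,"spin":0,"grip":1},{"x":0,"y":0,"z":0,"spin":0,"grip":1},{"x":0,"y":0,"z":0,"spin":0,"grip":1}]'
python3 - <<'E'
from d import *
rep(w(-2,0,272))
for n in("scene","top"):
    c=cam(n); cv2.imwrite(f"pics/{n}1.png",c[0])
a=cv2.imread("pics/scene1.png")[100:280,200:400];b=cv2.imread("pics/top1.png")[60:210,200:320]
cv2.imwrite("pics/v1.png",np.hstack([cv2.resize(a,(420,378),interpolation=2),cv2.resize(b,(302,378),interpolation=2)]))
E
```

```text
clock: 5.45
eef_pos: [576.6, 13.4, 341.4]
tcp_rot: [3.141, 0.002, -0.099]
contact_force: [0.5, -0.2, -1.8]
opening: 0.355
grasp_force: 40.0
t 5.45 pos [576.6  13.4 341.4] feeder -2.1 -0.9 rot [ 3.141e+00  2.000e-03 -9.900e-02] F [ 0.5 -0.2 -1.8] open 0.355 grip 40.0
tool delta cm [ 0.02 -0.1   6.94]
```

View pics/v1.png

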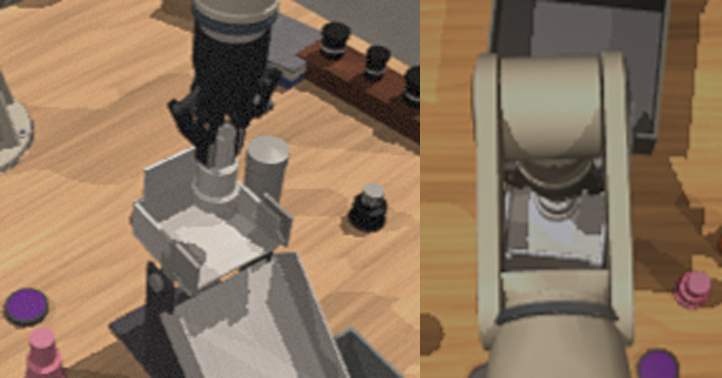

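The picture shows the ramsden held upright over the middle of the skip, with the fingers and gripper clear of the back plate at left crop (170,180). Lowering.

```bash

python3 -m jog '[{"x":0,"y":-0.1,"z":0.8,"spin":0,"grip":1},{"x":0,"y":0,"z":1.5,"spin":0,"grip":1},{"x":0,"y":0,"z":1.5,"spin":0,"grip":1},{"x":0,"y":0,"z":1.2,"spin":0,"grip":1},{"x":0,"y":0,"z":0.7,"spin":0,"grip":1},{"x":0,"y":0,"z":0.5,"spin":0,"grip":1},{"x":0,"y":0,"z":0.2,"spin":0,"grip":1},{"x":0,"y":0,"z":0,"spin":0,"grip":1},{"x":0,"y":0,"z":0,"spin":0,"grip":1}]'
python3 -m jog '[{"x":0,"y":0,"z":0.15,"spin":0,"grip":1},{"x":0,"y":0,"z":0.15,"spin":0,"grip":1},{"x":0,"y":0,"z":0,"spin":0,"grip":1}]'
```

```text
clock: 6.3
eef_pos: [577.7, 15.0, 278.8]
tcp_rot: [-3.141, -0.001, -0.099]
contact_force: [-0.8, 0.5, -2.4]
opening: 0.357
grasp_force: 40.0
clock: 6.55
eef_pos: [577.4, 15.0, 275.3]
tcp_rot: [-3.142, -0.0, -0.099]
contact_force: [-0.6, 0.1, -2.8]
opening: 0.359
grasp_force: 40.0
```

```bash

python3 -m jog '[{"x":0,"y":0,"z":0.15,"spin":0,"grip":1},{"x":0,"y":0,"z":0.1,"spin":0,"grip":1},{"x":0,"y":0,"z":0,"spin":0,"grip":1}]'
python3 -m jog '[{"x":0,"y":0,"z":0.1,"spin":0,"grip":1},{"x":0,"y":0,"z":0,"spin":0,"grip":1}]'
```

```text
clock: 6.8
eef_pos: [577.2, 15.0, 272.5]
tcp_rot: [3.142, 0.0, -0.099]
contact_force: [0.3, 0.2, -2.1]
opening: 0.356
grasp_force: 40.0
clock: 6.97
eef_pos: [577.3, 15.0, 271.6]
tcp_rot: [3.142, 0.0, -0.099]
contact_force: [-0.3, -0.3, -2.4]
opening: 0.353
grasp_force: 40.0
```

```bash

python3 -m jog '[{"x":0,"y":0,"z":0.1,"spin":0,"grip":1},{"x":0,"y":0,"z":0,"spin":0,"grip":1}]'
python3 -m jog '[{"x":0,"y":0,"z":0.1,"spin":0,"grip":1},{"x":0,"y":0,"z":0,"spin":0,"grip":1}]'
```

```text
clock: 7.13
eef_pos: [577.4, 15.0, 270.8]
tcp_rot: [-3.142, -0.0, -0.099]
contact_force: [-0.8, 0.9, -1.3]
opening: 0.358
grasp_force: 40.1
clock: 7.3
eef_pos: [577.6, 15.0, 270.6]
tcp_rot: [-3.141, -0.001, -0.099]
contact_force: [-2.0, 0.4, 4.3]
opening: 0.357
grasp_force: 40.9
```

```bash

python3 -m jog '[{"x":0,"y":0,"z":0,"spin":0,"grip":0.6},{"x":0,"y":0,"z":0,"spin":0,"grip":0.5},{"x":0,"y":0,"z":0,"spin":0,"grip":0.4},{"x":0,"y":0,"z":0,"spin":0,"grip":0.3},{"x":0,"y":0,"z":0,"spin":0,"grip":0.2},{"x":0,"y":0,"z":0,"spin":0,"grip":0.2},{"x":0,"y":0,"z":0,"spin":0,"grip":0.2},{"x":0,"y":0,"z":-0.8,"spin":0,"grip":0.2},{"x":0,"y":0,"z":-1.5,"spin":0,"grip":0.2},{"x":0,"y":0,"z":-3,"spin":0,"grip":0.2},{"x":0,"y":0,"z":-3,"spin":0,"grip":0.2},{"x":0,"y":0,"z":-3,"spin":0,"grip":0.2},{"x":0,"y":0,"z":-2,"spin":0,"grip":0.2},{"x":0,"y":0,"z":0,"spin":0,"grip":0.2}]'
python3 - <<'E'
from d import *
rep(w(-110,0,290))
for n in("scene","top"):
    c=cam(n); cv2.imwrite(f"pics/{n}2.png",c[0])
a=cv2.imread("pics/scene2.png")[100:280,200:400];b=cv2.imread("pics/top2.png")[60:210,200:320]
cv2.imwrite("pics/v2.png",np.hstack([cv2.resize(a,(420,378),interpolation=2),cv2.resize(b,(302,378),interpolation=2)]))
E
```

```text
clock: 8.47
eef_pos: [579.1, 15.0, 408.6]
tcp_rot: [-3.141, -0.008, -0.099]
contact_force: [0.1, -0.3, -0.0]
opening: 0.801
grasp_force: 0.0
t 8.47 pos [579.1  15.  408.6] feeder 0.3 1.0 rot [-3.141 -0.008 -0.099] F [ 0.1 -0.3 -0. ] open 0.801 grip 0.0
tool delta cm [-11.12   0.1   11.77]
```

View pics/v2.png

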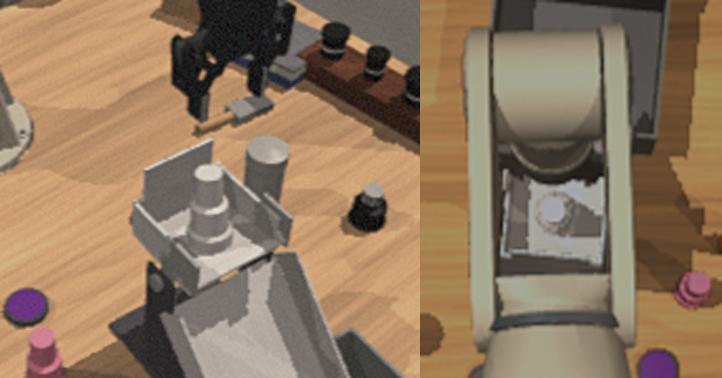

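The skip and eyepiece are as wanted: the ramsden stands on the skip floor at left crop (208,215) and the gripper is clear. Now I'll back off behind the plate, turn the tool 90 degrees so the fingers close along feeder x, and shut them.

```bash

python3 -m jog '[{"x":-1.5,"y":0.1,"z":0,"spin":0,"grip":0.2},{"x":-2.7,"y":0,"z":0,"spin":0,"grip":0.2},{"x":-2.8,"y":0,"z":0,"spin":0,"grip":0.5},{"x":-2.8,"y":0,"z":0,"spin":0,"grip":1},{"x":-2.7,"y":0,"z":0,"spin":0,"grip":1},{"x":0,"y":0,"z":0,"spin":-0.1208,"grip":1},{"x":0,"y":0,"z":0,"spin":-0.1208,"grip":1},{"x":0,"y":0,"z":0,"spin":-0.1208,"grip":1},{"x":0,"y":0,"z":0,"spin":-0.1208,"grip":1},{"x":0,"y":0,"z":0,"spin":-0.1208,"grip":1},{"x":0,"y":0,"z":0,"spin":-0.1208,"grip":1},{"x":0,"y":0,"z":0,"spin":-0.1208,"grip":1},{"x":0,"y":0,"z":0,"spin":-0.1208,"grip":1},{"x":0,"y":0,"z":0,"spin":-0.1208,"grip":1},{"x":0,"y":0,"z":0,"spin":-0.1208,"grip":1},{"x":0,"y":0,"z":0,"spin":-0.1208,"grip":1},{"x":0,"y":0,"z":0,"spin":-0.1208,"grip":1},{"x":0,"y":0,"z":0,"spin":-0.1208,"grip":1},{"x":0,"y":0,"z":0,"spin":0,"grip":1}]' 20
python3 -c "
from d import *;rep(w(-120,0,280));print(sense()['qpos'].round(2))"
```

```text
clock: 10.15
eef_pos: [452.2, 26.4, 401.5]
tcp_rot: [-3.139, 0.0, 1.477]
contact_force: [0.2, -0.8, -1.1]
opening: 0.002
grasp_force: 0.0
t 10.15 pos [452.2  26.4 401.5] feeder -127.1 -0.4 rot [-3.139  0.     1.477] F [ 0.2 -0.8 -1.1] open 0.002 grip 0.0
tool delta cm [ 0.04  0.74 12.14]
[ 0.05 -0.05  1.74 -0.    1.45  0.15]
```

```bash

python3 -m jog '[{"x":0,"y":0,"z":1.5,"spin":0,"grip":1},{"x":0,"y":0,"z":2.5,"spin":0,"grip":1},{"x":0,"y":0,"z":2.5,"spin":0,"grip":1},{"x":0,"y":0,"z":2.5,"spin":0,"grip":1},{"x":0,"y":0,"z":2,"spin":0,"grip":1},{"x":0,"y":0,"z":1.1,"spin":0,"grip":1},{"x":0,"y":1,"z":0,"spin":0,"grip":1},{"x":0,"y":1,"z":0,"spin":0,"grip":1},{"x":0,"y":0.5,"z":0,"spin":0,"grip":1},{"x":0,"y":0.3,"z":0,"spin":0,"grip":1},{"x":0,"y":0,"z":0,"spin":0,"grip":1}]'
python3 -c "
from d import *;rep()"
```

```text
clock: 11.07
eef_pos: [482.2, 23.5, 282.7]
tcp_rot: [3.14, -0.0, 1.471]
contact_force: [0.1, -0.4, -0.3]
opening: -0.002
grasp_force: 0.0
t 11.07 pos [482.2  23.5 282.7] feeder -96.9 -0.2 rot [ 3.14  -0.     1.471] F [ 0.1 -0.4 -0.3] open -0.002 grip 0.0
```

```bash

python3 -m jog '[{"x":0,"y":0.3,"z":0,"spin":0,"grip":1},{"x":0,"y":0.3,"z":0,"spin":0,"grip":1},{"x":0,"y":0.3,"z":0,"spin":0,"grip":1}]'
python3 -m jog '[{"x":0,"y":0.3,"z":0,"spin":0,"grip":1},{"x":0,"y":0.3,"z":0,"spin":0,"grip":1}]'
```

```text
clock: 11.32
eef_pos: [490.0, 22.7, 282.1]
tcp_rot: [3.141, -0.0, 1.471]
contact_force: [0.4, -0.4, 0.2]
opening: -0.004
grasp_force: 0.0
clock: 11.48
eef_pos: [492.6, 22.3, 281.4]
tcp_rot: [-3.134, 0.0, 1.471]
contact_force: [-15.6, 2.3, 9.2]
opening: -0.004
grasp_force: 8.3
```

```bash

python3 -m jog '[{"x":0,"y":0.4,"z":0,"spin":0,"grip":1},{"x":0,"y":0.4,"z":0,"spin":0,"grip":1}]'
python3 -m jog '[{"x":0,"y":0.4,"z":0,"spin":0,"grip":1},{"x":0,"y":0.4,"z":0,"spin":0,"grip":1}]'
```

```text
clock: 11.65
eef_pos: [500.6, 21.6, 281.4]
tcp_rot: [-3.134, 0.0, 1.471]
contact_force: [-12.4, 1.2, 7.3]
opening: -0.002
grasp_force: 6.5
clock: 11.82
eef_pos: [510.8, 20.6, 281.8]
tcp_rot: [-3.14, 0.0, 1.471]
contact_force: [-0.8, -0.1, 0.7]
opening: -0.002
grasp_force: 0.3
```

```bash

python3 -m jog '[{"x":0,"y":0.4,"z":0,"spin":0,"grip":1},{"x":0,"y":0.4,"z":0,"spin":0,"grip":1}]'
python3 -m jog '[{"x":0,"y":0.4,"z":0,"spin":0,"grip":1},{"x":0,"y":0.4,"z":0,"spin":0,"grip":1}]'
```

```text
clock: 11.98
eef_pos: [520.2, 19.7, 281.9]
tcp_rot: [3.141, -0.0, 1.471]
contact_force: [0.2, -0.2, 0.8]
opening: 0.004
grasp_force: 0.0
clock: 12.15
eef_pos: [528.1, 18.9, 281.8]
tcp_rot: [3.141, 0.0, 1.471]
contact_force: [0.1, -0.3, 0.2]
opening: -0.001
grasp_force: 0.0
```

```bash

python3 -m jog '[{"x":0,"y":0,"z":-1.5,"spin":0,"grip":1},{"x":0,"y":0,"z":-3,"spin":0,"grip":1},{"x":0,"y":0,"z":-3,"spin":0,"grip":1},{"x":0,"y":0,"z":-2.5,"spin":0,"grip":0.6},{"x":0,"y":0,"z":0,"spin":0,"grip":0.3},{"x":0,"y":0,"z":0,"spin":0,"grip":0.25},{"x":0,"y":0,"z":0,"spin":0,"grip":0.25},{"x":0,"y":0,"z":0,"spin":0,"grip":0.25}]'
python3 - <<'E'
from d import *
rep(w(76+4-32,0,290))
for n in("scene","top"):
    c=cam(n); cv2.imwrite(f"pics/{n}3.png",c[0])
a=cv2.imread("pics/scene3.png")[130:384,200:460];b=cv2.imread("pics/top3.png")[30:190,210:330]
cv2.imwrite("pics/v3.png",np.hstack([cv2.resize(a,(430,420),interpolation=2),cv2.resize(b,(315,420),interpolation=2)]))
E
```

```text
clock: 12.82
eef_pos: [527.0, 18.9, 380.5]
tcp_rot: [-3.14, 0.0, 1.471]
contact_force: [0.5, 0.4, 0.1]
opening: 0.71
grasp_force: 0.0
t 12.82 pos [527.   18.9 380.5] feeder -51.9 -0.4 rot [-3.14   0.     1.471] F [0.5 0.4 0.1] open 0.71 grip 0.0
tool delta cm [ 0.04 10.01  9.03]
```

View pics/v3.png

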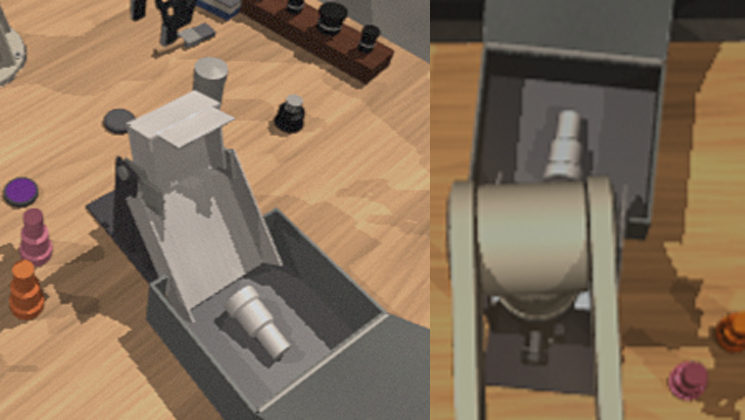

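The picture shows the ramsden lying in the bin at left crop (260,320). The skip is tipped, with its rim edge running from crop (178,147) to (233,120). I'll check the rim against its predicted place.

```bash

python3 - <<'E'
from d import *
c=cam("scene")
for n,P in dict(R=(76,-50,294),L=(76,50,294)).items():
    s=proj(c,w(*P)); print(n,s.round(1),"crop",((s-[200,130])/.6047).round())
rep(w(48,0,330)); rep(w(48,0,273))
E
```

```text
R [307.3 218.9] crop [177. 147.]
L [341.1 201. ] crop [233. 117.]
t 12.97 pos [527.2  18.9 380.8] feeder -51.7 -0.4 rot [-3.14   0.     1.471] F [-0.2 -0.  -0.7] open 0.75 grip 0.0
tool delta cm [0.03 9.98 5.06]
t 12.97 pos [527.2  18.9 380.8] feeder -51.7 -0.4 rot [-3.14   0.     1.471] F [-0.2 -0.  -0.7] open 0.75 grip 0.0
tool delta cm [ 0.03  9.99 10.76]
```

```bash

python3 -m jog '[{"x":0,"y":1.5,"z":0,"spin":0,"grip":0.1},{"x":0,"y":2.5,"z":0,"spin":0,"grip":0.1},{"x":0,"y":2.5,"z":0,"spin":0,"grip":0.1},{"x":0,"y":2.3,"z":0,"spin":0,"grip":0.1},{"x":0,"y":1.2,"z":0,"spin":0,"grip":0.1},{"x":0,"y":0,"z":1.5,"spin":0,"grip":0.1},{"x":0,"y":0,"z":2.5,"spin":0,"grip":0.1},{"x":0,"y":0,"z":2.5,"spin":0,"grip":0.1},{"x":0,"y":0,"z":1.5,"spin":0,"grip":0.1},{"x":0,"y":0,"z":1,"spin":0,"grip":0.1},{"x":0,"y":0,"z":0.5,"spin":0,"grip":0.1},{"x":0,"y":0,"z":0,"spin":0,"grip":0.1},{"x":0,"y":0,"z":0,"spin":0,"grip":0.1}]'
python3 - <<'E'
from d import *
rep(w(48,0,273))
for n in("scene","top"):
    c=cam(n); cv2.imwrite(f"pics/{n}4.png",c[0])
a=cv2.imread("pics/scene4.png")[110:270,240:400]
cv2.imwrite("pics/v4.png",cv2.resize(a,(600,600),interpolation=2))
E
```

```text
clock: 14.05
eef_pos: [627.4, 9.0, 287.4]
tcp_rot: [3.141, -0.0, 1.471]
contact_force: [0.1, 0.5, -0.7]
opening: 0.9
grasp_force: 0.0
t 14.05 pos [627.4   9.  287.4] feeder 49.0 -0.2 rot [ 3.141 -0.     1.471] F [ 0.1  0.5 -0.7] open 0.9 grip 0.0
tool delta cm [ 0.02 -0.1   1.44]
```

View pics/v4.png

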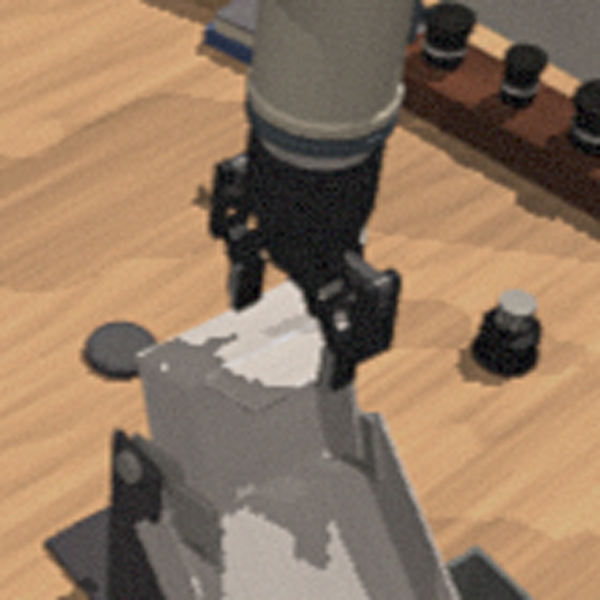

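The fingers straddle the rim: the far fingertip at (340,385) is just beyond its edge, and the near one at (245,300) is above the plate. I'll lower a bit and start to pull.

```bash

python3 -m jog '[{"x":0,"y":0,"z":0.5,"spin":0,"grip":0.1},{"x":0,"y":0,"z":0.5,"spin":0,"grip":0.1},{"x":0,"y":0,"z":0.3,"spin":0,"grip":0.1},{"x":0,"y":0,"z":0,"spin":0,"grip":0.1}]'
python3 -m jog '[{"x":0,"y":-0.3,"z":0,"spin":0,"grip":0.1},{"x":0,"y":-0.3,"z":0,"spin":0,"grip":0.1},{"x":0,"y":-0.3,"z":0,"spin":0,"grip":0.1},{"x":0,"y":-0.3,"z":0,"spin":0,"grip":0.1},{"x":0,"y":-0.2,"z":0,"spin":0,"grip":0.1}]'
python3 -m jog '[{"x":0,"y":-0.3,"z":0,"spin":0,"grip":0.1},{"x":0,"y":-0.3,"z":0,"spin":0,"grip":0.1}]'
```

```text
clock: 14.48
eef_pos: [626.5, 9.0, 272.8]
tcp_rot: [-3.14, 0.0, 1.471]
contact_force: [0.3, 0.5, -0.6]
opening: 0.902
grasp_force: 0.0
clock: 14.9
eef_pos: [613.9, 10.4, 274.8]
tcp_rot: [3.138, -0.0, 1.471]
contact_force: [4.3, 0.2, 2.1]
opening: 0.903
grasp_force: 2.2
clock: 15.07
eef_pos: [607.3, 11.0, 274.2]
tcp_rot: [3.14, -0.0, 1.471]
contact_force: [3.7, -0.4, 2.0]
opening: 0.899
grasp_force: 1.9
```

```bash

python3 -m jog '[{"x":0,"y":-0.5,"z":-0.1,"spin":0,"grip":0.1},{"x":0,"y":-0.5,"z":-0.2,"spin":0,"grip":0.1},{"x":0,"y":-0.5,"z":-0.2,"spin":0,"grip":0.1},{"x":0,"y":-0.5,"z":-0.2,"spin":0,"grip":0.1},{"x":0,"y":-0.5,"z":-0.2,"spin":0,"grip":0.1},{"x":0,"y":-0.5,"z":-0.2,"spin":0,"grip":0.1},{"x":0,"y":-0.5,"z":-0.2,"spin":0,"grip":0.1},{"x":0,"y":-0.5,"z":-0.2,"spin":0,"grip":0.1},{"x":0,"y":0,"z":0,"spin":0,"grip":0.1}]'
python3 -c "
from d import *;rep()"
```

```text
clock: 15.82
eef_pos: [566.2, 15.0, 289.1]
tcp_rot: [-3.141, 0.0, 1.471]
contact_force: [1.6, -0.3, -0.1]
opening: 0.898
grasp_force: 0.5
t 15.82 pos [566.2  15.  289.1] feeder -12.5 -0.3 rot [-3.141  0.     1.471] F [ 1.6 -0.3 -0.1] open 0.898 grip 0.5
```

```bash

python3 -m jog '[{"x":0,"y":0,"z":-0.2,"spin":0,"grip":0.2},{"x":0,"y":0,"z":-0.2,"spin":0,"grip":0.3},{"x":0,"y":0,"z":-0.2,"spin":0,"grip":0.4},{"x":0,"y":0,"z":-0.2,"spin":0,"grip":0.5},{"x":0,"y":0,"z":-0.2,"spin":0,"grip":0.58},{"x":0,"y":0,"z":-0.1,"spin":0,"grip":0.65},{"x":0,"y":0,"z":0,"spin":0,"grip":0.65},{"x":0,"y":0,"z":0,"spin":0,"grip":0.65}]'
python3 - <<'E'
from d import *
rep()
c=cam("scene"); cv2.imwrite("pics/scene5.png",c[0])
cv2.imwrite("pics/v5.png",cv2.resize(c[0][120:270,230:370],(560,600),interpolation=2))
E
```

```text
clock: 16.48
eef_pos: [567.3, 14.9, 299.8]
tcp_rot: [3.142, 0.0, 1.471]
contact_force: [2.0, -0.2, -0.2]
opening: 0.349
grasp_force: 0.6
t 16.48 pos [567.3  14.9 299.8] feeder -11.4 -0.3 rot [3.142 0.    1.471] F [ 2.  -0.2 -0.2] open 0.349 grip 0.6
```

View pics/v5.png

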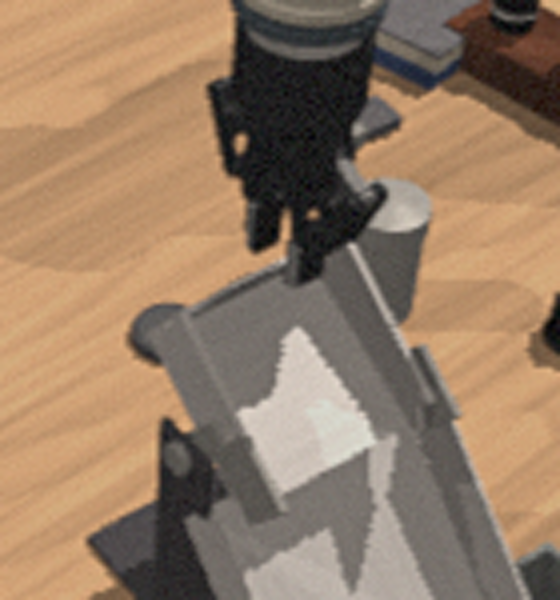

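The picture shows the skip about half way back. The far finger at (305,265) is on the rim's inner side and the near finger at (262,230) is behind it. Pull on while narrowing the gap.

```bash

python3 -m jog '[{"x":0,"y":-0.4,"z":0,"spin":0,"grip":0.68},{"x":0,"y":-0.4,"z":0,"spin":0,"grip":0.71},{"x":0,"y":-0.4,"z":0,"spin":0,"grip":0.74},{"x":0,"y":-0.4,"z":0,"spin":0,"grip":0.77},{"x":0,"y":-0.4,"z":0,"spin":0,"grip":0.8},{"x":0,"y":-0.4,"z":0,"spin":0,"grip":0.8},{"x":0,"y":0,"z":0,"spin":0,"grip":0.8}]'
python3 -c "
from d import *;rep()"
```

```text
clock: 17.12
eef_pos: [543.3, 17.3, 299.9]
tcp_rot: [3.14, -0.0, 1.471]
contact_force: [4.6, -0.8, -1.3]
opening: 0.197
grasp_force: 2.4
t 17.12 pos [543.3  17.3 299.9] feeder -35.6 -0.3 rot [ 3.14  -0.     1.471] F [ 4.6 -0.8 -1.3] open 0.197 grip 2.4
```

```bash

python3 -m jog '[{"x":0,"y":-0.2,"z":0,"spin":0,"grip":0.82},{"x":0,"y":-0.2,"z":0.05,"spin":0,"grip":0.845},{"x":0,"y":-0.2,"z":0.05,"spin":0,"grip":0.87},{"x":0,"y":0,"z":0,"spin":0,"grip":0.87},{"x":0,"y":0,"z":0,"spin":0,"grip":0.87}]'
python3 -c "
from d import *;rep()"
```

```text
clock: 17.53
eef_pos: [537.9, 17.9, 298.9]
tcp_rot: [3.14, -0.0, 1.471]
contact_force: [4.7, -0.6, -2.9]
opening: 0.132
grasp_force: 2.5
t 17.53 pos [537.9  17.9 298.9] feeder -41.0 -0.3 rot [ 3.14  -0.     1.471] F [ 4.7 -0.6 -2.9] open 0.132 grip 2.5
```

```bash

python3 -m jog '[{"x":0,"y":-0.15,"z":0.05,"spin":0,"grip":0.87},{"x":0,"y":-0.15,"z":0.05,"spin":0,"grip":0.87},{"x":0,"y":-0.15,"z":0.05,"spin":0,"grip":0.87},{"x":0,"y":-0.15,"z":0.05,"spin":0,"grip":0.87},{"x":0,"y":-0.15,"z":0.06,"spin":0,"grip":0.87}]'
python3 -m jog '[{"x":0,"y":-0.15,"z":0.06,"spin":0,"grip":0.88},{"x":0,"y":-0.15,"z":0.06,"spin":0,"grip":0.88},{"x":0,"y":-0.15,"z":0.06,"spin":0,"grip":0.88}]'
python3 -c "
from d import *;rep()"
```

```text
clock: 17.95
eef_pos: [530.7, 18.7, 296.3]
tcp_rot: [3.14, -0.0, 1.471]
contact_force: [6.0, 0.2, -2.6]
opening: 0.129
grasp_force: 2.6
clock: 18.2
eef_pos: [525.4, 19.2, 294.3]
tcp_rot: [-3.142, -0.0, 1.471]
contact_force: [3.3, 0.7, -2.8]
opening: 0.118
grasp_force: 1.4
t 18.2 pos [525.4  19.2 294.3] feeder -53.6 -0.3 rot [-3.142 -0.     1.471] F [ 3.3  0.7 -2.8] open 0.118 grip 1.4
```

```bash

python3 -m jog '[{"x":0,"y":-0.12,"z":0.05,"spin":0,"grip":0.89},{"x":0,"y":-0.12,"z":0.05,"spin":0,"grip":0.9},{"x":0,"y":-0.12,"z":0.05,"spin":0,"grip":0.9},{"x":0,"y":-0.12,"z":0.06,"spin":0,"grip":0.9}]'
python3 -m jog '[{"x":0,"y":-0.12,"z":0.06,"spin":0,"grip":0.9},{"x":0,"y":-0.12,"z":0.06,"spin":0,"grip":0.9},{"x":0,"y":-0.12,"z":0.06,"spin":0,"grip":0.9},{"x":0,"y":-0.12,"z":0.06,"spin":0,"grip":0.9}]'
python3 -c "
from d import *;rep()"
```

```text
clock: 18.53
eef_pos: [519.7, 19.7, 292.0]
tcp_rot: [-3.139, 0.0, 1.471]
contact_force: [-2.4, 0.3, -0.8]
opening: 0.099
grasp_force: 1.1
clock: 18.87
eef_pos: [515.2, 20.1, 289.4]
tcp_rot: [-3.14, 0.0, 1.471]
contact_force: [-4.1, -0.1, -1.3]
opening: 0.102
grasp_force: 2.0
t 18.87 pos [515.2  20.1 289.4] feeder -63.8 -0.4 rot [-3.14   0.     1.471] F [-4.1 -0.1 -1.3] open 0.102 grip 2.0
```

Past the hump: the plate now rests on the near finger. Easing it home.

```bash

python3 -m jog '[{"x":0,"y":-0.1,"z":0.06,"spin":0,"grip":0.9},{"x":0,"y":-0.1,"z":0.06,"spin":0,"grip":0.9},{"x":0,"y":-0.1,"z":0.06,"spin":0,"grip":0.9},{"x":0,"y":-0.1,"z":0.06,"spin":0,"grip":0.9}]'
python3 -m jog '[{"x":0,"y":-0.1,"z":0.06,"spin":0,"grip":0.9},{"x":0,"y":-0.1,"z":0.06,"spin":0,"grip":0.9},{"x":0,"y":0,"z":0,"spin":0,"grip":0.9}]'
python3 -c "
from d import *;rep()"
```

```text
clock: 19.2
eef_pos: [511.6, 20.5, 287.2]
tcp_rot: [-3.141, 0.0, 1.471]
contact_force: [-5.2, 0.8, -1.4]
opening: 0.1
grasp_force: 2.5
clock: 19.45
eef_pos: [509.3, 20.7, 285.9]
tcp_rot: [-3.14, 0.0, 1.471]
contact_force: [-6.1, 0.3, -3.1]
opening: 0.104
grasp_force: 3.0
t 19.45 pos [509.3  20.7 285.9] feeder -69.7 -0.3 rot [-3.14   0.     1.471] F [-6.1  0.3 -3.1] open 0.104 grip 3.0
```

```bash

python3 -m jog '[{"x":0,"y":-0.1,"z":0.04,"spin":0,"grip":0.9},{"x":0,"y":-0.1,"z":0.04,"spin":0,"grip":0.9},{"x":0,"y":0,"z":0,"spin":0,"grip":0.9}]'
python3 -m jog '[{"x":0,"y":-0.1,"z":0,"spin":0,"grip":0.9},{"x":0,"y":0,"z":0,"spin":0,"grip":0.9}]'
python3 -c "
from d import *;rep()"
```

```text
clock: 19.7
eef_pos: [508.7, 20.8, 285.9]
tcp_rot: [3.14, -0.0, 1.471]
contact_force: [-0.9, -0.2, -0.6]
opening: 0.099
grasp_force: 0.7
clock: 19.87
eef_pos: [507.8, 21.0, 286.0]
tcp_rot: [3.14, -0.0, 1.471]
contact_force: [0.6, 0.6, 0.0]
opening: 0.096
grasp_force: 0.0
t 19.87 pos [507.8  21.  286. ] feeder -71.2 -0.2 rot [ 3.14  -0.     1.471] F [0.6 0.6 0. ] open 0.096 grip 0.0
```

```bash

python3 -m jog '[{"x":0,"y":-0.1,"z":0,"spin":0,"grip":0.9},{"x":0,"y":0,"z":0,"spin":0,"grip":0.88},{"x":0,"y":0,"z":0,"spin":0,"grip":0.88},{"x":0,"y":0,"z":-0.5,"spin":0,"grip":0.88},{"x":0,"y":0,"z":-1,"spin":0,"grip":0.88},{"x":0,"y":0,"z":-2,"spin":0,"grip":0.88},{"x":0,"y":0,"z":-3,"spin":0,"grip":0.88},{"x":0,"y":0,"z":-3,"spin":0,"grip":0.88},{"x":0,"y":-3,"z":-2,"spin":0,"grip":0.88},{"x":0,"y":-3,"z":0,"spin":0,"grip":0.88},{"x":0,"y":-2,"z":0,"spin":0,"grip":0.88},{"x":0,"y":0,"z":0,"spin":0,"grip":0.88},{"x":0,"y":0,"z":0,"spin":0,"grip":0.88}]'
python3 - <<'E'
from d import *
rep()
c=cam("scene"); cv2.imwrite("pics/scene6.png",c[0])
for P in((-75,-50,295),(-75,50,295)): print(proj(c,w(*P)).round(1))
a=cv2.imread("pics/scene0.png").astype(int); D=np.abs(a-c[0]).max(2)[160:240,250:345]; print("changed px around skip",(D>40).sum())
cv2.imwrite("pics/v6.png",cv2.resize(c[0],(800,600),interpolation=2))
E
```

```text
clock: 20.95
eef_pos: [426.2, 29.1, 401.9]
tcp_rot: [3.139, -0.0, 1.472]
contact_force: [0.5, 0.6, -0.4]
opening: 0.124
grasp_force: 0.0
t 20.95 pos [426.2  29.1 401.9] feeder -153.3 -0.3 rot [ 3.139 -0.     1.472] F [ 0.5  0.6 -0.4] open 0.124 grip 0.0
[268.  180.1]
[300.5 165. ]
changed px around skip 0
```

View pics/v6.png

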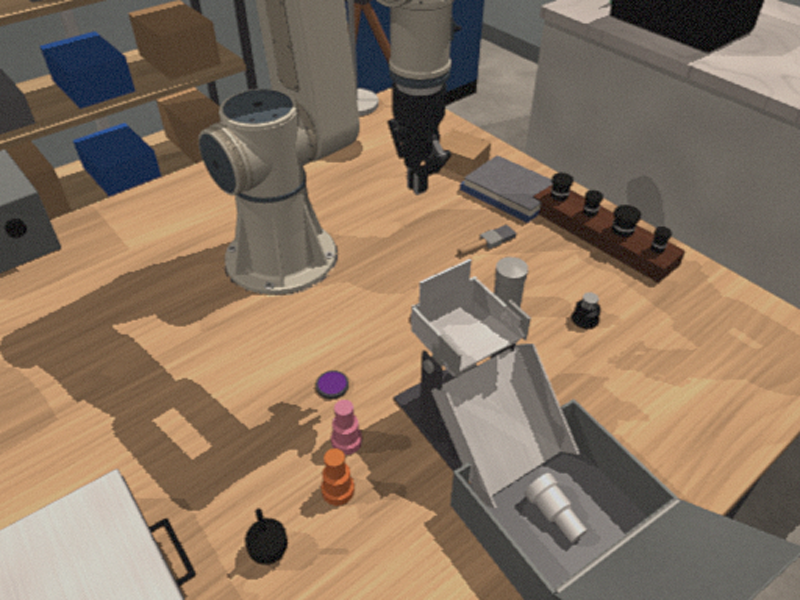

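The skip is back upright at (470,315) and empty: no pixel around it has changed from the start picture. The ramsden lies in the bin at (557,508), the other things are where they were, and the arm is clear. Handing in.

```bash
python3 -c "
from rig import *
print(sign_off())"
```

```text
the job is handed in; nothing more can be done
None
```

The job is done and handed in: the silver Ramsden went down the chute into the bin, and the skip was eased back upright without a slam or forcing (no force reading at the arm went over about 20 N); the other things look undisturbed, and the arm is clear at about 21 s.

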